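Fit the last leg of a light panel to its depth mark

TASK

The light panel lies face down and one of its four corner sleeves still has no leg. Put the loose leg that matches the three fitted ones, the one with the dark ring, into the empty sleeve, ringed end down, and press it in until the ring is level with the sleeve's rim, no deeper. Let go of it, and leave the two other tubes standing where they are.

Things in the scene. Friction and masses are not known exactly. Their poses are not given: they have to be found in the camera images.
- leg: The loose leg: an upright aluminium tube, 26 mm in diameter and 140 mm long, 70 to 140 g, standing on the table with its ringed end down. A flush dark ring 4 mm wide runs round it, its middle 42 mm above the lower end. The lower edge has a 3 mm chamfer. Origin: centre of the lower end; z runs up along the tube.
- socket_rim (a point): Centre of the empty sleeve's open mouth, at rim height, 82 mm above the table; z up. Bore 30 mm wide, flaring to 40 mm over the top 12 mm. Leg seated = its lower end 42 mm below the rim. A stiff rubber plug in the bore, 13 to 19 mm below the rim at first, carries the leg: it slides down under a push of about 8 to 10 N, stays where left, and stops only at 61 mm, which is too deep.
- panel: Light panel lying fixed, face down: a 250 mm square slab 12 mm thick, turned up to 20 degrees; origin at the centre of its underside, z up. At its corners, at x and y of +-90 mm, stand cream sleeves 70 mm tall, 40 mm in outer diameter, 50 mm at the rim. The empty one is at x = y = -90 mm (nearest the robot, to its right); the other legs stand 98 mm out of theirs.
- fat_tube: A bystander: upright plain aluminium tube without ring, 36 mm in diameter and 140 mm long, too thick for the sleeve. Leave it standing. Origin: centre of the lower end, z up.
- short_tube: A bystander: upright plain aluminium tube without ring, 26 mm in diameter and 80 mm long. Leave it standing. Origin: centre of the lower end, z up.
Things that resemble listed ones, but are neither listed nor needed, are in the scene too. What is shaped like the leg but blue, orange or turquoise is not meant.

How it is judged (in metres and radians):
At the end, for the whole second after the job is handed in: The ringed leg stands in the empty sleeve, its ring within 10 mm of the rim's height (lower end 32 to 52 mm below the rim), its lower end within 10 mm of the sleeve's axis, upright within 10 degrees, released and at rest (z of leg in the frame of socket_rim between -0.052 and -0.032 m and horizontal distance between leg and socket_rim below 0.01 m and angle between leg's own z axis and vertical below 0.175 rad and linear speed of leg below 0.02 m/s); the robot touches nothing.
It fails at once if the thick tube is moved more than 50 mm or knocked over (distance of fat_tube from where it was at the start of the episode above 0.05 m or angle between fat_tube's own z axis and vertical above 0.5 rad).
It fails at once if the short tube is moved more than 50 mm or knocked over (distance of short_tube from where it was at the start of the episode above 0.05 m or angle between short_tube's own z axis and vertical above 0.5 rad).
It also fails if it takes over 43 s, if anything falls off the work surface, if the arm or the gripper's body presses on something with over 40 N, if the wrist force passes 120 N, or if a joint passes its speed limit or range.

ROBOT

A 7-joint arm with a two-finger parallel gripper is mounted at the origin on the work surface. World frame = base frame: x ahead of the robot, y to its left, z up, the work surface at z = 0. Lengths are in mm, angles in degrees, forces in N, time in s.
With the tool pointing down it reaches from about 425 to 875 mm from the base axis. Payload 9.9 kg.
Tool frame: the origin (TCP) lies at the very end of the fingers, on their centre line; the grasp point (between the pads) lies 19 mm behind it (grip_point_offset is the distance from the TCP to the grasp point, in mm); z points along the fingers, y is the direction in which the jaws open and shut (so a half turn about z gives the same grasp; the last joint's range is limited). The gripper opens to 85 mm and grips with 20 to 120 N. Pads are 22 mm wide; open, the fingers measure 114 mm over their backs; the gripper's body (76 mm by 85 mm) begins 54 mm behind the grasp point. The pads swing forward as they close: fully open they stand 13 mm farther back than shut.
Start: joints at [60.917, 32.985, 1.427, 82.34, -0.859, 64.687, -3.237], TCP at [277.583, -615.286, 231.289] pointing down, gripper open.
Joint ranges: [-157.87, 157.87], [-19.46, 123.44], [-87.15, 90], [11.01, 140.99], [-62.26, 242.26], [9.8, 113.94], [-161.44, 161.44]. Speed limits (degrees/s): [127.2, 127.2, 172.46, 172.46, 180, 180, 180].

INTERFACE

Orientations are given as [roll, pitch, yaw] about the fixed x, y, z axes, in that order (R = Rz(yaw) Ry(pitch) Rx(roll)).
In Python, from bench import * gives the robot as it stands.
- The arm moves only by the tool carry_out, never from a script. Its argument "deltas" is a list that holds one entry, the list of rows, each a list of 5 numbers: the finger opening in m, from 0 to 0.0854, then the shift along the tool's x, y, z in m, then the turn about the tool's z in degrees. A call has 1 to 8 rows; each row shifts and turns the commanded pose from where the row before left it, along the tool's axes as they then stand; what a row does not reach is not made up. A row lasts 1/12 s, in which the tool goes at most 41.7 mm and 7.16 degrees, less where a joint would pass 70% of its speed; a pose out of reach is approached as far as the arm can. A call is refused whole if a number of a shift passes 0.0417 or a number of a turn 7.16, either way. A call with a gripper value outside its range is refused whole. The fingers move at their own pace and stop on an object; the grip force is fixed at half the most. Time passes only in rows, so rows that do not move let the fingers close. It gives the time, the measured TCP pose, the force and the opening at its end, in the units of the state.
- read_state(): the state, without advancing time (a new reading comes with each control period).
- capture(name): name is "scene" or "side" or "wrist"; returns the picture (420x560x3 uint8, blue, green, red); there is no depth.
- camera_model(name): a dict with "mtx" (3x3 intrinsics, pixels), "D" ([k1, k2, p1, p2, k3] as OpenCV has them; the pictures are not rectified), "world_from_camera" (4x4, takes a point from camera to world coordinates). Camera axes: x right, y down, z forward; pixel columns grow to the right and rows downward; lengths in mm; the calibration is good to about 2 mm. A picture is of the moment at which its call begins: read the wrist's pose just before it. camera_model takes no time and is no camera call; for the wrist camera it gives the pose at the moment of the call.
- hand_in(): hands the job in, once; it reports no verdict.
The state is a dict: "time_s": time; "qpos": joint angles; "qd": joint speeds; "tau": joint torques, N m; "ee_pos": TCP position; "eef_rot": TCP orientation; "contact_force": force on the tool from outside, world axes, zero at the start; "torque": the same for the moment, N m; "opening": finger opening in mm.
Only numpy, scipy, OpenCV 4.12 (cv2) and the standard library are available. Lean on these libraries where they do the work, as an engineer would, in place of code of your own. Each camera call takes 0.05 s, during which the arm holds its last target.

## Working session

There is one attempt and no reset: what is moved stays moved. The work goes in short steps, Python scripts to look and compute and a tool call to move; the robot and the scene stay as the last step left them, time stands still between calls to the robot, and variables do not carry over. Pictures are saved under pics/ and viewed, and the job is handed in when it is done.

Besides the shell and the picture viewer there is one more tool, called as name(argument=value, ...), one argument or row to a line, values as JSON. carry_out: Moves the arm, as the interface text tells. Its arguments: {"type":"object","properties":{"deltas":{"type":"array"}},"required":["deltas"]}

```bash
ls; mkdir -p pics
cat > h.py <<'E'
import numpy as np, cv2
from bench import *
def und(cm,p):
    return cv2.undistortPoints(np.array(p,float).reshape(-1,1,2),np.array(cm["mtx"],float),np.array(cm["D"],float)).reshape(-1,2)
def rays(cm,p):
    u=und(cm,p); T=np.array(cm["world_from_camera"],float)
    d=np.c_[u,np.ones(len(u))]@T[:3,:3].T
    return T[:3,3],d/np.linalg.norm(d,axis=1)[:,None]
def onz(cm,p,z):
    o,d=rays(cm,p); return o+d*((z-o[2])/d[:,2])[:,None]
def tri(c1,p1,c2,p2):
    o1,d1=rays(c1,[p1]);o2,d2=rays(c2,[p2]);d1=d1[0];d2=d2[0]
    s,t=np.linalg.lstsq(np.c_[d1,-d2],o2-o1,rcond=None)[0]
    a=o1+s*d1;b=o2+t*d2
    return (a+b)/2,np.linalg.norm(a-b)
def proj(cm,P):
    T=np.linalg.inv(np.array(cm["world_from_camera"],float))
    r,_=cv2.Rodrigues(T[:3,:3])
    return cv2.projectPoints(np.array(P,float).reshape(-1,1,3),r,T[:3,3],np.array(cm["mtx"],float),np.array(cm["D"],float))[0].reshape(-1,2)
E
python3 - <<'E'
from h import *
s=read_state();print(s)
for n in["scene","side","wrist"]:
    cm=camera_model(n);print(n,np.round(np.array(cm["world_from_camera"]),3).tolist(),np.array(cm["mtx"]).tolist(),cm["D"])
    cv2.imwrite(f"pics/{n}0.png",capture(n))
E
```

```text
pics
{'time_s': 0.0, 'qpos': array([60.91772812, 33.03314583,  1.42445798, 82.38798497, -0.86011303,
       64.68628075, -3.23851535]), 'qd': array([-0.0035127 , -0.01522587,  0.03936328,  0.00182329,  0.03176901,
        0.06781719,  0.00668371]), 'tau': array([-1.24508697e-03, -7.65753579e+01,  2.24952601e+00, -2.85950589e+01,
        1.50294718e-02,  1.28303695e-02,  4.13062276e-05]), 'ee_pos': array([ 277.37312004, -614.86445442,  230.42779968]), 'eef_rot': array([-1.79903310e+02,  5.02325305e-03,  2.42803879e+01]), 'contact_force': array([1.19784769, 1.52673783, 0.01818316]), 'torque': array([ 0.01610713,  0.00022842, -0.04394501]), 'opening': 85.94305842558795}
scene [[0.34, 0.62, -0.707, 1220.851], [0.94, -0.218, 0.261, -280.053], [0.008, -0.754, -0.657, 701.298], [0.0, 0.0, 0.0, 1.0]] [[480.38201292294764, 0.0, 280.9755316898965], [0.0, 480.38201292294764, 210.66939215145663], [0.0, 0.0, 1.0]] [0.01270979 0.         0.         0.         0.        ]
side [[0.832, -0.29, 0.473, 202.251], [-0.555, -0.437, 0.708, -528.294], [0.002, -0.851, -0.524, 454.382], [0.0, 0.0, 0.0, 1.0]] [[388.0880783625195, 0.0, 283.6644408453708], [0.0, 388.0880783625195, 208.500881036865], [0.0, 0.0, 1.0]] [-0.09179673  0.          0.          0.          0.        ]
wrist [[0.412, -0.862, -0.294, 353.762], [-0.911, -0.39, -0.131, -580.986], [-0.002, 0.322, -0.947, 373.17], [0.0, 0.0, 0.0, 1.0]] [[368.2750429165473, 0.0, 270.86798598599404], [0.0, 368.2750429165473, 211.530153716134], [0.0, 0.0, 1.0]] [0.02684832 0.         0.         0.         0.        ]
```

View pics/scene0.png

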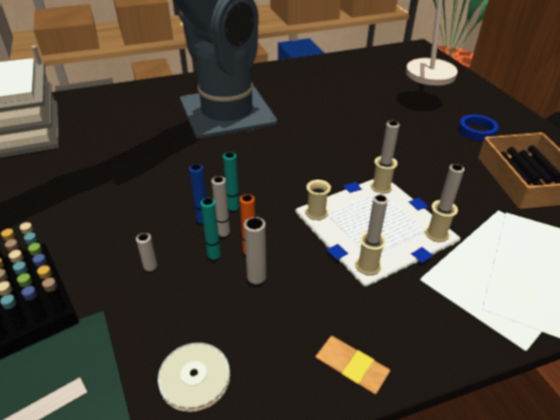

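View pics/side0.png

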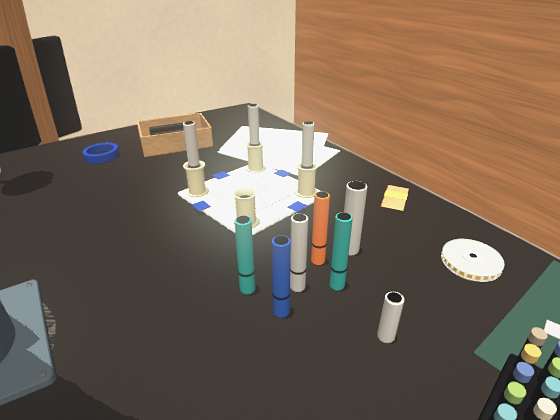

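View pics/wrist0.png

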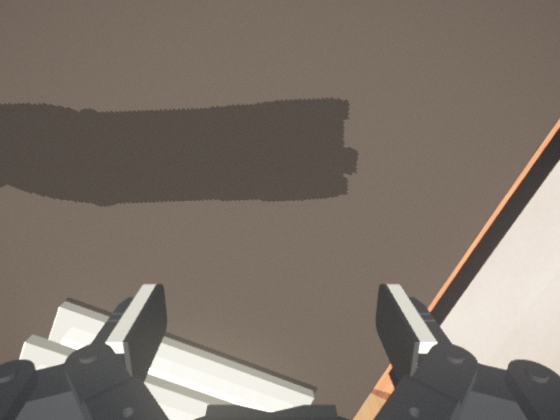

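The wrist view shows only the table, the books and the open fingers. Scene and side both show the cluster and the panel.

Candidates for the leg:
- **Grey tube:** scene (220,205), side (299,250).
- **Fat grey tube:** scene (256,250), side (355,218).
- **Short grey tube:** scene (147,252), side (391,317).
- **Blue, two turquoise and orange tubes:** these are the coloured decoys.

Only the first grey tube is slim, tall and ringed. I'll confirm that in an enlarged crop.

Run:
```python
import cv2,numpy as np
a=cv2.imread("pics/scene0.png")[140:300,120:360]; b=cv2.imread("pics/side0.png")[170:350,220:420]
a=cv2.resize(a,(400*2-400+0,267),interpolation=3) if 0 else cv2.resize(a,None,fx=2.4,fy=2.4,interpolation=2)
b=cv2.resize(b,None,fx=3,fy=3,interpolation=2)
cv2.imwrite("pics/ca.png",a);cv2.imwrite("pics/cb.png",b)
c=cv2.imread("pics/side0.png")[90:240,160:340];cv2.imwrite("pics/cc.png",cv2.resize(c,None,fx=4,fy=4,interpolation=2))
c=cv2.imread("pics/scene0.png")[110:290,290:470];cv2.imwrite("pics/cd.png",cv2.resize(c,None,fx=3.3,fy=3.3,interpolation=2))
```

```text
(no output)
```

View pics/ca.png

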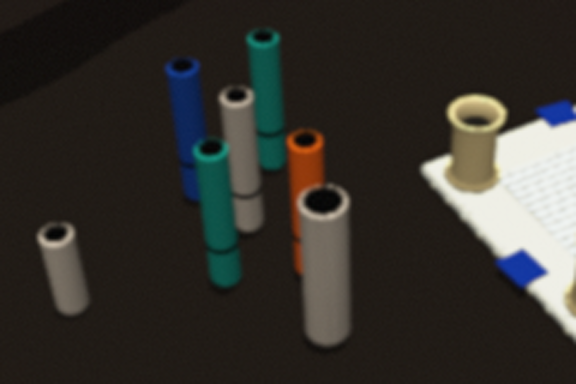

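View pics/cb.png

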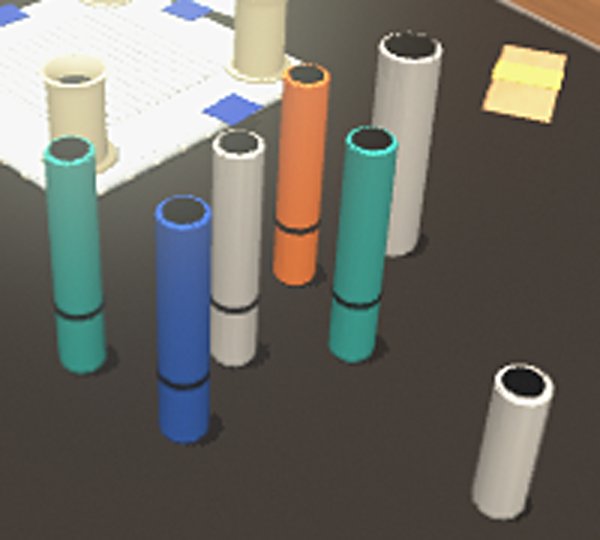

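View pics/cc.png

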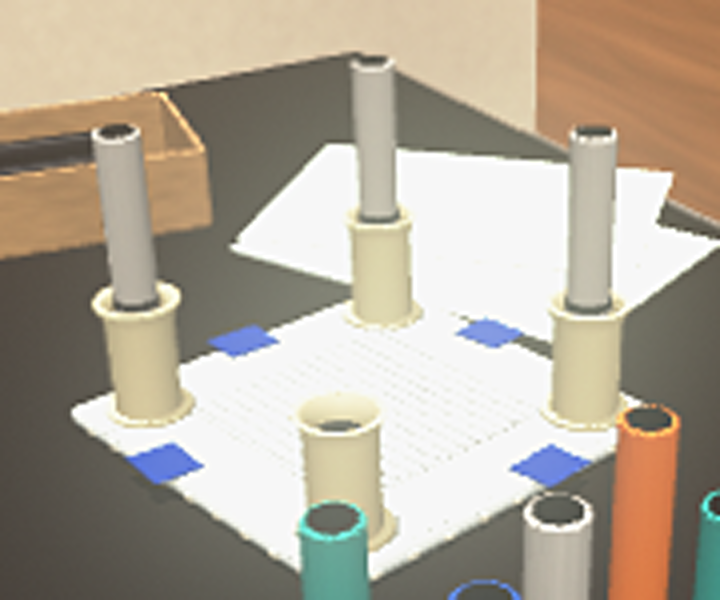

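View pics/cd.png

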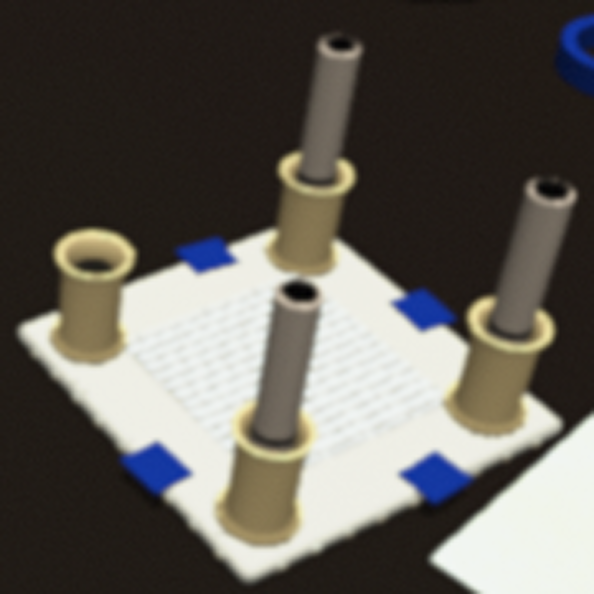

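The crops confirm it: the grey ringed tube, with its top at scene (219,180) and side (300,218), is the leg. It matches the fitted legs, while the fat and short tubes have no ring. The empty sleeve's rim is at scene (319,187) and side (245,193). Next I triangulate.

Run:
```python
from h import *
a=camera_model("scene");b=camera_model("side")
P=dict(leg=((218.75,180),(299.7,218)),blue=((196.3,167.5),(281.3,240.3)),tealFar=((229.6,155.8),(243.7,220)),tealNear=((207.9,202.1),(343.7,216.7)),orange=((247.1,198.3),(322,195)),fat=((255,223.3),(356.7,185.3)),short=((143.8,237),(394.3,297.7)),rim=((318.8,187.3),(245,193)))
L=None
for k,(p,q) in P.items():
    X,g=tri(a,p,b,q)
    if k=="leg":L=X
    print(k,np.round(X,1),"gap",round(g,1),"from leg",np.round((X-L)[:2],1), np.round(np.hypot(*(X-L)[:2]),1), np.round(np.degrees(np.arctan2(*(X-L)[1::-1])),0))
s=read_state();print(s["time_s"])
```

```text
leg [ 491.7 -138.8  139.1] gap 0.4 from leg [0. 0.] 0.0 0.0
blue [ 437.9 -170.6  139.4] gap 0.4 from leg [-53.8 -31.8] 62.6 -149.0
tealFar [419.6 -97.5 139. ] gap 0.7 from leg [-72.1  41.3] 83.1 150.0
tealNear [ 548.7 -173.2  139.1] gap 1.4 from leg [ 57.  -34.4] 66.6 -31.0
orange [ 562.5 -103.4  139.3] gap 0.8 from leg [70.8 35.4] 79.1 27.0
fat [ 632.8 -110.5  140. ] gap 0.4 from leg [141.1  28.3] 143.9 11.0
short [ 537.3 -297.1   79.8] gap 0.0 from leg [  45.6 -158.3] 164.8 -74.0
rim [508.7  66.4  80.4] gap 0.5 from leg [ 17.  205.2] 205.9 85.0
0.15
```

carry_out(
  deltas=[
    [[0.0854,0,0,0,6.07],[0.0854,0,0,0,6.07],[0.0854,0,0,0,6.07],[0.0854,0,0,0,6.07],[0.0854,0.0165,-0.0366,0,0],[0.0854,0.0165,-0.0366,0,0],[0.0854,0.0165,-0.0366,0,0],[0.0854,0.0165,-0.0366,0,0]],
  ],
)

```text
time_s: 0.82
ee_pos: [343.9, -467.1, 230.9]
eef_rot: [-180.0, 0.0, -0.0]
contact_force: [1.2, -0.8, 0.3]
opening: 85.3
```

carry_out(
  deltas=[
    [[0.0854,0.0165,-0.0365,0,0],[0.0854,0.0165,-0.0365,0,0],[0.0854,0.0165,-0.0365,0,0],[0.0854,0.0165,-0.0365,0,0],[0.0854,0.0165,-0.0365,0,0],[0.0854,0.0165,-0.0365,0,0],[0.0854,0,0,0,0],[0.0854,0,0,0,0]],
  ],
)

```text
time_s: 1.48
ee_pos: [443.7, -247.4, 231.3]
eef_rot: [-180.0, -0.0, 0.3]
contact_force: [-0.1, -0.4, -0.5]
opening: 85.4
```

Run:
```python
from h import *
s=read_state();print(s["ee_pos"],s["eef_rot"])
cm=camera_model("wrist");np.save("w1.npy",cm,allow_pickle=True)
cv2.imwrite("pics/w1.png",capture("wrist"))
print(proj(cm,[[491.7,-138.8,139.1],[548.7,-173.2,139],[508.7,66.4,80.4],[562.5,-103.4,139.3]]))
```

```text
[ 443.7132342  -247.37278561  231.27412541] [-1.79958889e+02 -9.73263321e-03  3.11734604e-01]
[[  99.10860388  143.83547624]
 [ 144.14261436   45.25105143]
 [-150.15886895  105.39691398]
 [  15.51983482   15.67395818]]
```

View pics/w1.png

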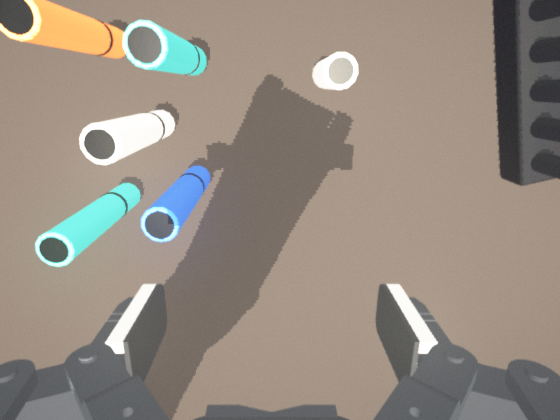

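The wrist view shows the leg's top ring at (100,144), and I predicted (99,144). The neighbours also match. Moving above the leg.

carry_out(
  deltas=[
    [[0.0854,0.016,-0.0362,0,0.1],[0.0854,0.016,-0.0362,0,0.1],[0.0854,0.016,-0.0362,0,0.1],[0.0854,0,0,0,0],[0.0854,0,0,0,0],[0.0854,0,0,0,0]],
  ],
)

```text
time_s: 2.03
ee_pos: [490.2, -143.1, 231.1]
eef_rot: [180.0, 0.0, -0.4]
contact_force: [0.2, -0.5, -0.2]
opening: 85.5
```

Run:
```python
from h import *
s=read_state();print(s["ee_pos"],s["eef_rot"])
cm=camera_model("wrist");np.save("w2.npy",cm,allow_pickle=True)
cv2.imwrite("pics/w2.png",capture("wrist"))
print(proj(cm,[[491.7,-138.8,139.1],[508.7,66.4,80.4]]))
```

```text
[ 490.16354105 -143.1299924   231.12838425] [ 1.79954131e+02  4.03915747e-02 -4.06270541e-01]
[[264.18820673 214.50028307]
 [  8.93917632 171.84304775]]
```

View pics/w2.png

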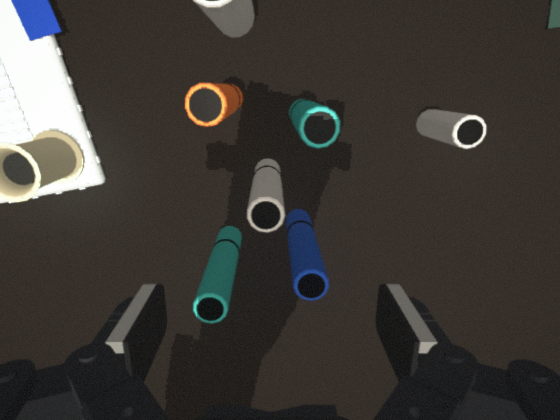

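carry_out(
  deltas=[
    [[0.0854,0.0015,-0.003,0.01,0],[0.0854,0,0,0.025,0],[0.0854,0,0,0.025,0],[0.0854,0,0,0.025,0],[0.0854,0,0,0.025,0],[0.0854,0,0,0.025,0],[0.0854,0,0,0,0],[0.0854,0,0,0,0]],
  ],
)

```text
time_s: 2.75
ee_pos: [491.0, -139.2, 95.3]
eef_rot: [-180.0, 0.2, -0.4]
contact_force: [0.6, -1.1, 0.3]
opening: 85.2
```

Run:
```python
from h import *
s=read_state();print(s["ee_pos"],s["eef_rot"],s["time_s"])
cm=camera_model("wrist")
w=capture("wrist");sd=capture("side")
cv2.imwrite("pics/w3.png",np.hstack([cv2.resize(w,(400,300)),cv2.resize(sd,(400,300))]))
```

```text
[ 490.99672797 -139.1691259    95.34639203] [-179.98330379    0.18434157   -0.39914886] 2.75
```

View pics/w3.png

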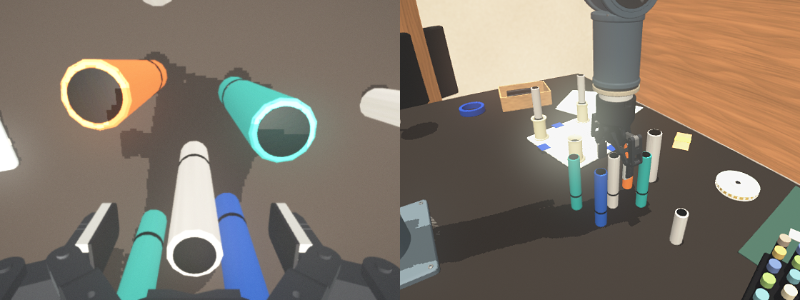

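The leg stands centred between the open fingers, with its top at (193,255) and the pads at about 100 and 292. Closing now.

carry_out(
  deltas=[
    [[0.0,0,0,0,0],[0.0,0,0,0,0],[0.0,0,0,0,0],[0.0,0,0,0,0],[0.0,0,0,0,0],[0.0,0,0,0,0],[0.0,0,0,0,0],[0.0,0,0,0,0]],
  ],
)

```text
time_s: 3.52
ee_pos: [492.6, -138.6, 96.9]
eef_rot: [180.0, -0.1, -0.3]
contact_force: [-0.9, 0.0, 5.8]
opening: 24.9
```

carry_out(
  deltas=[
    [[0.0,0,0,0,0],[0.0,0,0,0,0],[0.0,0,0,-0.01,0],[0.0,0,0,-0.02,0],[0.0,0,0,-0.02,0],[0.0,0,0,-0.02,0],[0.0,0,0,-0.02,0],[0.0,0,0,-0.02,0]],
  ],
)

```text
time_s: 4.18
ee_pos: [492.0, -138.3, 207.9]
eef_rot: [-180.0, -0.0, -0.3]
contact_force: [1.2, 0.8, -1.1]
opening: 25.0
```

carry_out(
  deltas=[
    [[0.0,0,0,-0.01,0],[0.0,0,0,-0.01,0],[0.0,0,0,0,0],[0.0,0,0,0,0]],
  ],
)

```text
time_s: 4.52
ee_pos: [492.3, -138.3, 226.9]
eef_rot: [180.0, -0.1, -0.3]
contact_force: [-1.0, 0.4, -0.8]
opening: 24.6
```

Run:
```python
from h import *
s=read_state();print(s["ee_pos"],s["eef_rot"],s["time_s"],s["contact_force"])
cw=camera_model("wrist")
np.save("w4.npy",cw,allow_pickle=True)
w=capture("wrist");sd=capture("side");sc=capture("scene")
cv2.imwrite("pics/w4.png",w);cv2.imwrite("pics/sd4.png",sd);cv2.imwrite("pics/sc4.png",sc)
cv2.imwrite("pics/w4x.png",np.vstack([np.hstack([cv2.resize(sc,(400,300)),cv2.resize(sd,(400,300))]),np.hstack([cv2.resize(w,(400,300)),np.zeros((300,400,3),np.uint8)])]))
```

```text
[ 492.34432268 -138.32541196  226.88312593] [ 1.79993006e+02 -6.24240640e-02 -2.92734829e-01] 4.5167 [-0.97549541  0.41289867 -0.84691703]
```

View pics/w4x.png

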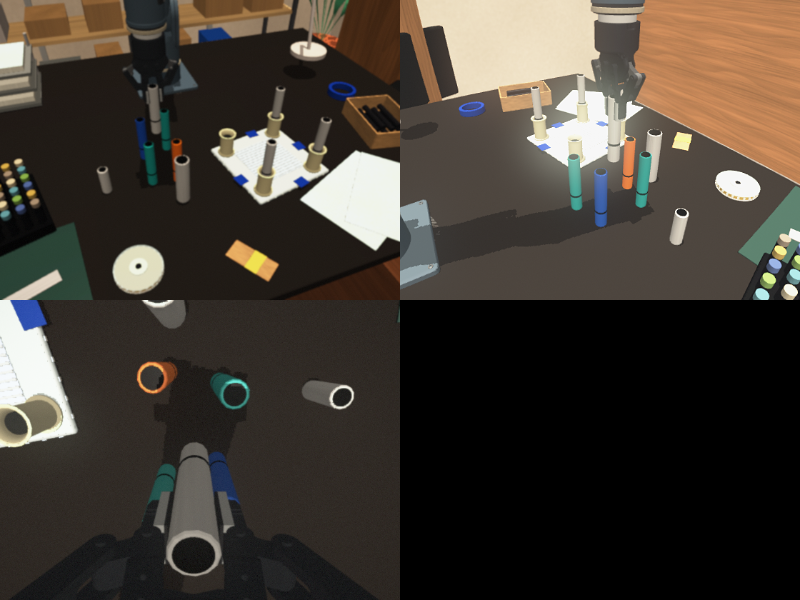

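The leg is held clear and all bystanders are still standing. The rim is cut off at the left edge of the wrist view, so I move part way and look again.

carry_out(
  deltas=[
    [[0.0,0,-0.02,0,0],[0.0,0,-0.03,0,0],[0.0,0,-0.03,0,0],[0.0,0,-0.02,0,0],[0.0,0,-0.01,0,0],[0.0,0,0,0,0],[0.0,0,0,0,0],[0.0,0,0,0,0]],
  ],
)

```text
time_s: 5.33
ee_pos: [492.7, -30.0, 226.1]
eef_rot: [180.0, 0.0, -0.4]
contact_force: [0.1, -0.6, -0.4]
opening: 24.5
```

Run:
```python
from h import *
s=read_state();print(s["ee_pos"],s["eef_rot"],s["time_s"],s["contact_force"])
cw=camera_model("wrist")
np.save("w5.npy",cw,allow_pickle=True)
w=capture("wrist");sd=capture("side")
cv2.imwrite("pics/w5.png",w);cv2.imwrite("pics/sd5.png",sd)
print(proj(cw,[508.7,66.4,80.4]),proj(camera_model("side"),[508.7,66.4,80.4]))
```

```text
[492.71674696 -30.03866457 226.07432991] [ 1.79951793e+02  2.80706929e-02 -3.96327037e-01] 5.3333 [ 0.09134156 -0.5886293  -0.43498037]
[[149.73014923 175.91010912]] [[245.07696536 193.08385968]]
```

View pics/w5.png

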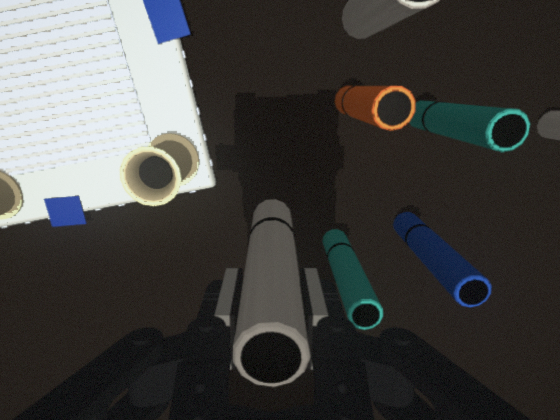

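View pics/sd5.png

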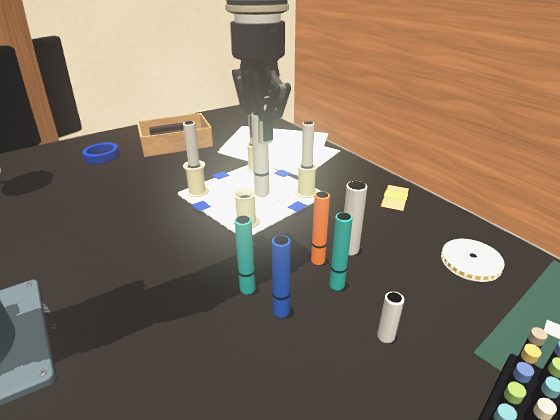

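The wrist view shows the empty rim centred at about (151,176.5), against a prediction of (149.7,175.9), with the leg's column at x≈272. The side view confirms it is clear. I'll refine both positions with masks.

Run:
```python
from h import *
cw=np.load("w5.npy",allow_pickle=True).item()
w=cv2.imread("pics/w5.png")
c=w[130:225,100:220].copy()
hsv=cv2.cvtColor(c,cv2.COLOR_BGR2HSV)
m=cv2.inRange(hsv,(18,35,150),(40,140,255))
cv2.imwrite("pics/rimm.png",np.hstack([cv2.resize(c,None,fx=3,fy=3),cv2.resize(cv2.cvtColor(m,8),None,fx=3,fy=3)]))
# bright rim outline: largest contour hull
cs,_=cv2.findContours(m,cv2.RETR_EXTERNAL,2);k=max(cs,key=cv2.contourArea)
e=cv2.fitEllipse(cv2.convexHull(k));print("ell",np.array(e[0])+[100,130],e[1:])
for p in ([151,176.5],np.array(e[0])+[100,130]): print(onz(cw,[p],81))
sc=camera_model("scene");sd=camera_model("side")
for P in([151,176.5],):
  print(tri(cw,P,sc,(318.8,187.3)),tri(cw,P,sd,(245,193)))
E0=read_state()["ee_pos"]
t=E0[:2];z=E0[2]
print(proj(cw,[[*t,z-96],[*t,z-54],[*t,z+44]]))
```

```text
ell [158.88168335 168.91519165] ((66.11062622070312, 82.25379180908203), 56.94218063354492)
[[508.35598493  65.24642508  81.        ]]
[[514.4661183   58.34702546  81.        ]]
(array([508.10536262,  66.1278166 ,  79.63931318]), np.float64(0.8359516840339786)) (array([508.21889783,  65.35339952,  81.13829968]), np.float64(0.424905404960956))
[[270.70219678 214.67036839]
 [270.69590557 238.7074875 ]
 [270.66435156 357.18250015]]
```

View pics/rimm.png

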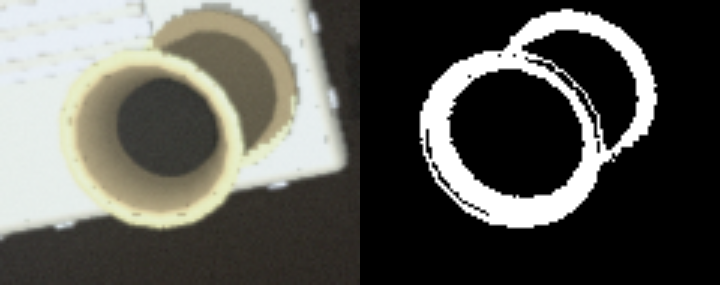

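The merged mask's ellipse is wrong because it took in the sleeve's foot. By eye the rim circle is centred at (150.5,176), giving (508.4, 65.7, 81), and all three views agree within 1 mm. Moving above the sleeve.

carry_out(
  deltas=[
    [[0.0,0.002,-0.016,0,0],[0.0,0.004,-0.025,0,0],[0.0,0.004,-0.025,0,0],[0.0,0.004,-0.02,0,0],[0.0,0.0017,-0.0097,0,0],[0.0,0,0,0,0],[0.0,0,0,0,0],[0.0,0,0,0,0]],
  ],
)

```text
time_s: 6.1
ee_pos: [508.9, 65.2, 226.2]
eef_rot: [179.9, 0.0, -0.4]
contact_force: [0.7, -1.5, -1.8]
opening: 24.6
```

carry_out(
  deltas=[
    [[0.0,0,0,0.01,0],[0.0,0,0,0.01,0],[0.0,0,0,0.01,0],[0.0,0,0,0.005,0],[0.0,0,0,0,0],[0.0,0,0,0,0],[0.0,0,0,0,0],[0.0,0,0,0,0]],
  ],
)

```text
time_s: 6.77
ee_pos: [509.4, 67.0, 191.9]
eef_rot: [-180.0, -0.1, -0.3]
contact_force: [0.9, 0.2, -0.9]
opening: 24.5
```

Run:
```python
from h import *
s=read_state();print(s["ee_pos"],s["eef_rot"],s["time_s"],s["contact_force"])
sd=capture("side");sc=capture("scene")
cv2.imwrite("pics/sd6.png",sd);cv2.imwrite("pics/sc6.png",sc)
cv2.imwrite("pics/v6.png",np.hstack([cv2.resize(sc[110:260,250:390],(400,428),interpolation=2),cv2.resize(sd[120:260,180:310],(397,428),interpolation=2)]))
```

```text
[509.36604756  67.04770536 191.8777794 ] [-1.79992145e+02 -5.30150319e-02 -3.15159200e-01] 6.7667 [ 0.89880769  0.18728779 -0.88850669]
```

View pics/v6.png

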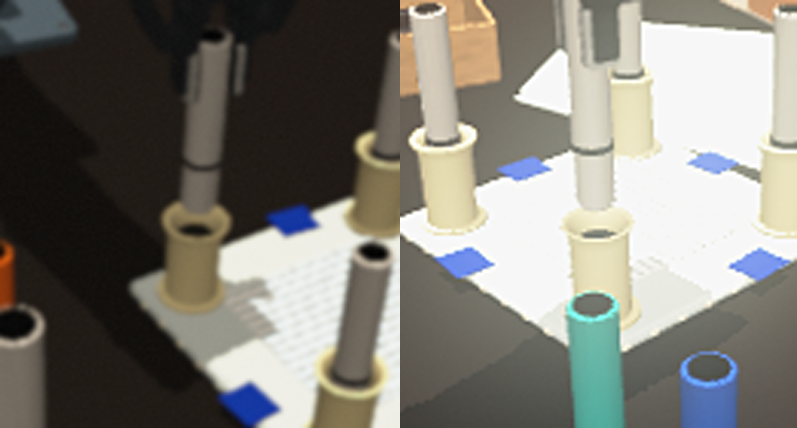

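In both views the leg's lower end hangs coaxially just above the mouth: crop (200,210) on the left, (597,207) on the right. Lowering gently.

carry_out(
  deltas=[
    [[0.0,0,0.001,0.005,0],[0.0,0,0,0.005,0],[0.0,0,0,0.005,0],[0.0,0,0,0.005,0],[0.0,0,0,0,0],[0.0,0,0,0,0],[0.0,0,0,0,0]],
  ],
)

```text
time_s: 7.45
ee_pos: [509.1, 66.3, 171.3]
eef_rot: [180.0, 0.0, -0.3]
contact_force: [-0.1, -0.4, -0.4]
opening: 24.3
```

carry_out(
  deltas=[
    [[0.0,0,0,0.003,0],[0.0,0,0,0.003,0],[0.0,0,0,0.003,0],[0.0,0,0,0.003,0],[0.0,0,0,0,0],[0.0,0,0,0,0]],
  ],
)

```text
time_s: 7.95
ee_pos: [509.2, 66.3, 159.2]
eef_rot: [-180.0, -0.0, -0.3]
contact_force: [0.7, 1.1, 0.1]
opening: 24.7
```

carry_out(
  deltas=[
    [[0.0,0,0,0.003,0],[0.0,0,0,0.003,0],[0.0,0,0,0.003,0],[0.0,0,0,0.003,0],[0.0,0,0,0,0],[0.0,0,0,0,0]],
  ],
)

```text
time_s: 8.45
ee_pos: [509.1, 66.3, 147.2]
eef_rot: [-180.0, -0.0, -0.3]
contact_force: [-0.9, 0.0, 0.4]
opening: 24.3
```

```bash
cat > v.py <<'E'
from h import *
import sys
n=sys.argv[1]
s=read_state();print(s["ee_pos"],s["eef_rot"],s["time_s"],s["contact_force"])
sd=capture("side");sc=capture("scene")
cv2.imwrite(f"pics/sd{n}.png",sd);cv2.imwrite(f"pics/sc{n}.png",sc)
cv2.imwrite(f"pics/v{n}.png",np.hstack([cv2.resize(sc[110:260,250:390],(400,428),interpolation=2),cv2.resize(sd[120:260,180:310],(397,428),interpolation=2)]))
E
python3 v.py 7
```

```text
[509.14000605  66.29663278 147.21657588] [-1.79995102e+02 -1.23178395e-02 -2.94716081e-01] 8.45 [-0.86798721  0.03771918  0.39142657]
```

View pics/v7.png

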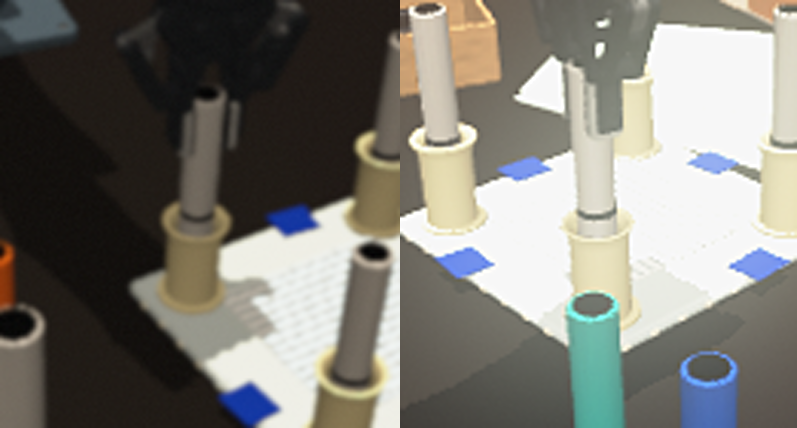

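Run:
```python
from h import *
sc=camera_model("scene");sd=camera_model("side")
x,y=509,66
for n,cm in(("scene",sc),("side",sd)):
  o=np.array(cm["world_from_camera"])[:3,3];d=o[:2]-[x,y];d/=np.linalg.norm(d)
  f=np.array([x,y])+13*d; r=np.array([x,y])+25*d
  for z in (82,87,92,97): print(n,"ringfront z",z,np.round(proj(cm,[*f,z]),1))
  for z in (180,185,190,195):print(n,"top",z,np.round(proj(cm,[x,y,z]),1))
a=cv2.imread("pics/sc7.png")[130:215,290:350];b=cv2.imread("pics/sd7.png")[130:235,215:275]
cv2.imwrite("pics/z7.png",np.hstack([cv2.resize(a,(360,510),interpolation=0),cv2.resize(b,(360,630),interpolation=0)[120:]]))
```

```text
scene ringfront z 82 [[318.5 190.6]]
scene ringfront z 87 [[318.6 188.7]]
scene ringfront z 92 [[318.8 186.8]]
scene ringfront z 97 [[318.9 184.9]]
scene top 180 [[321.8 147.2]]
scene top 185 [[321.9 145. ]]
scene top 190 [[322.1 142.8]]
scene top 195 [[322.3 140.6]]
side ringfront z 82 [[245.5 195.7]]
side ringfront z 87 [[245.3 193.4]]
side ringfront z 92 [[245.2 191.2]]
side ringfront z 97 [[245.1 188.9]]
side top 180 [[242.7 145.8]]
side top 185 [[242.5 143.3]]
side top 190 [[242.4 140.7]]
side top 195 [[242.2 138.1]]
```

View pics/z7.png

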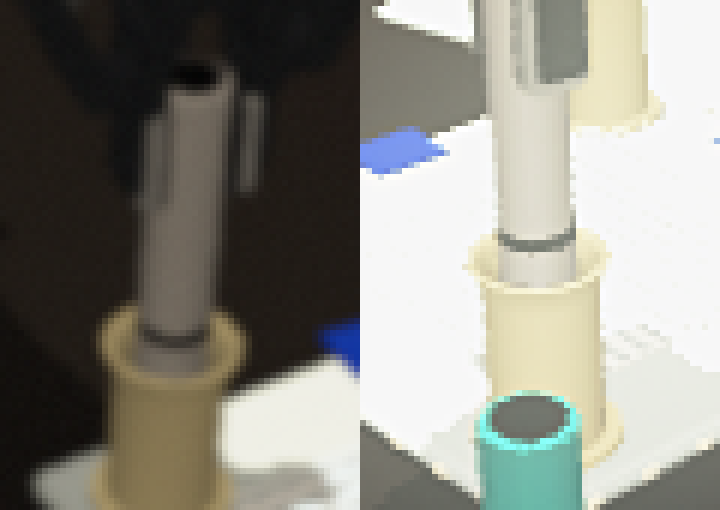

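No slip: scene and side both put the ring at z≈92–93, so about 10–11 mm remain to the rim. Pressing on.

carry_out(
  deltas=[
    [[0.0,0,0,0.003,0],[0.0,0,0,0.003,0]],
  ],
)

```text
time_s: 8.72
ee_pos: [509.4, 66.3, 141.7]
eef_rot: [-180.0, -0.1, -0.3]
contact_force: [-1.1, -0.7, 7.1]
opening: 24.7
```

carry_out(
  deltas=[
    [[0.0,0,0,0.002,0],[0.0,0,0,0.002,0],[0.0,0,0,0,0],[0.0,0,0,0,0],[0.0,0,0,0,0]],
  ],
)

```text
time_s: 9.13
ee_pos: [509.1, 66.2, 137.3]
eef_rot: [-180.0, -0.0, -0.3]
contact_force: [0.8, -0.4, 2.2]
opening: 24.6
```

```bash
python3 v.py 8
python3 - <<'E'
import cv2,numpy as np
a=cv2.imread("pics/sc8.png")[130:215,290:350];b=cv2.imread("pics/sd8.png")[150:235,215:275]
cv2.imwrite("pics/z8.png",np.hstack([cv2.resize(a,(360,510),interpolation=0),cv2.resize(b,(360,510),interpolation=0)]))
E
```

```text
[509.13251186  66.24599236 137.30830561] [-1.79997036e+02 -1.07450384e-02 -3.00736336e-01] 9.1333 [ 0.79818135 -0.35966489  2.19869747]
```

View pics/z8.png

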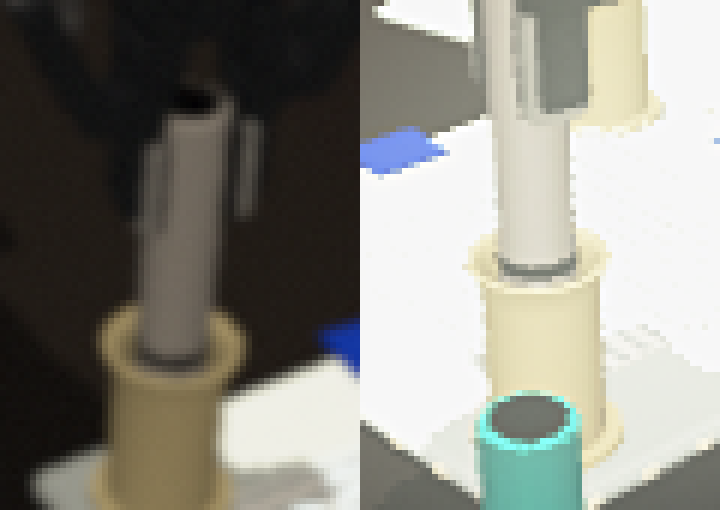

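The plug resisted with about 7 N. The ring front is at side y≈195, giving z≈83.5, and scene y≈190.3, giving z≈83, so it is level with the rim. Releasing.

carry_out(
  deltas=[
    [[0.04,0,0,0,0],[0.06,0,0,0,0],[0.0854,0,0,0,0],[0.0854,0,0,0,0],[0.0854,0,0,0,0],[0.0854,0,0,0,0],[0.0854,0,0,0,0],[0.0854,0,0,0,0]],
  ],
)

```text
time_s: 9.9
ee_pos: [509.0, 66.2, 137.3]
eef_rot: [-180.0, 0.0, -0.3]
contact_force: [-0.3, -0.2, 0.4]
opening: 85.3
```

carry_out(
  deltas=[
    [[0.0854,0,0,-0.01,0],[0.0854,0,0,-0.025,0],[0.0854,0,0,-0.025,0],[0.0854,0,0,-0.025,0],[0.0854,0,0,-0.025,0],[0.0854,0,0,-0.015,0],[0.0854,0,0,0,0],[0.0854,0,0,0,0]],
  ],
)

```text
time_s: 10.57
ee_pos: [509.3, 66.3, 262.9]
eef_rot: [-180.0, -0.1, -0.3]
contact_force: [-0.2, 0.2, -0.6]
opening: 85.3
```

```bash
python3 v.py 9
python3 - <<'E'
import cv2,numpy as np
a=cv2.imread("pics/sc9.png")[130:215,290:350];b=cv2.imread("pics/sd9.png")[130:235,215:275]
cv2.imwrite("pics/z9.png",np.hstack([cv2.resize(a,(360,510),interpolation=0),cv2.resize(b,(340,595),interpolation=0)[85:]]))
a=cv2.imread("pics/sc9.png");b=cv2.imread("pics/sd9.png")
cv2.imwrite("pics/f9.png",np.hstack([cv2.resize(a,(400,300)),cv2.resize(b,(400,300))]))
E
```

```text
[509.30988465  66.30041384 262.86905549] [-1.79976484e+02 -9.40714029e-02 -3.01277643e-01] 10.5667 [-0.19886816  0.24008965 -0.62795908]
```

View pics/v9.png

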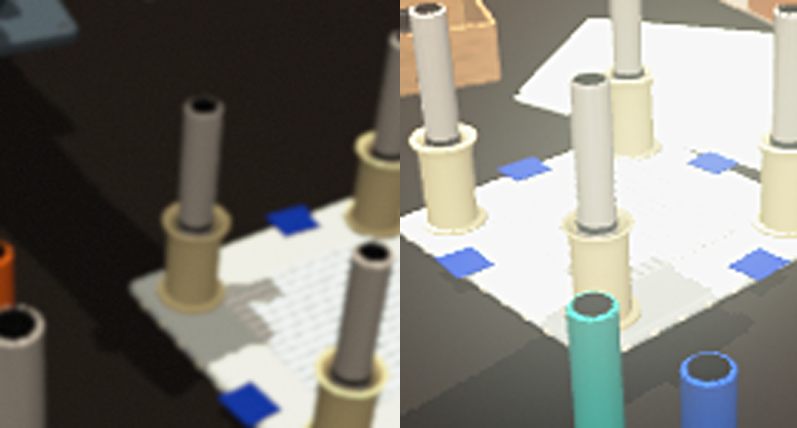

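View pics/f9.png

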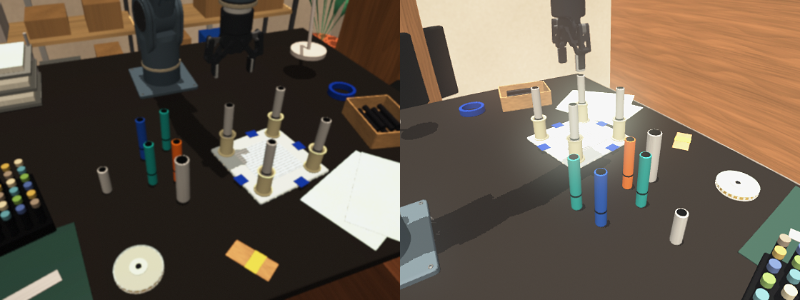

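Run:
```python
from h import *
print(tri(camera_model("scene"),(321.4,146.75),camera_model("side"),(242.5,145.8)))
print(hand_in())
```

```text
(array([508.29403411,  65.43156352, 180.50078711]), np.float64(0.23322108626425767))
the job is handed in; nothing more can be done
None
```

The ringed leg is in the empty sleeve, released, and the job was handed in at about 10.7 s of the 43 s. I gripped it from the cluster with the jaws along y, lifted it clear and pressed it down onto the plug.

- **Depth:** after release, the leg's top triangulates to (508.3, 65.4, 180.5) mm. That puts its lower end about 41.5 mm below the nominal 82 mm rim, against a target of 42 mm.
- **Position and tilt:** the top lies within 1 mm of the rim centre I measured, (508.4, 65.7), and the leg looks upright.
- **Surroundings:** the gripper is about 80 mm above the leg's top, touching nothing. The fat tube, the short tube and the coloured tubes all still stand.

**Checks that disagreed or failed:**
- The measured rim height came out at 80–81 mm instead of 82 mm, within calibration error.
- The automatic ellipse fit on the rim failed because its mask took in the sleeve's foot, so I read the rim centre by eye from three views.
- The force read about 0 during the pauses in the push and about 7 N just after a push, so I judged depth from the cameras and the tool height rather than from force.

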